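# Restart a tripped condensing unit at its starter panel

## Robot

A 6-joint arm with a two-finger parallel gripper is mounted at the origin on the work surface. World frame = base frame: x ahead of the robot, y to its left, z up, the work surface at z = 0. Lengths are in m, angles in rad, forces in N, time in s.
With the tool pointing down it reaches from about 0.25 to 0.775 m from the base axis. Payload 4 kg.
Tool frame: the origin (TCP) lies at the very end of the fingers, on their centre line; the grasp point (between the pads) lies 19 mm behind it; x points along the fingers, y is the direction in which the jaws open and shut, and the axes are right-handed (so a half turn about x gives the same grasp; the last joint's range is limited). The gripper opens to 94 mm and grips with 3 to 60 N. Pads are 16 mm wide; open, the fingers measure 119 mm over their backs; the gripper's body (75 mm by 177 mm) begins 78 mm behind the grasp point.
Start: joints at [1.069, 0.087, 1.371, -0, 1.684, -0.103], TCP at [0.214, 0.507, 0.206] pointing down, gripper open.
Joint ranges: [-3.1, 3.1], [-0.76, 2.03], [0.27, 2.55], [-1.08, 4.22], [0.17, 2.65], [-2.57, 2.57]. Speed limits (rad/s): [2.79, 2.79, 3.14, 3.14, 3.14, 3.14].

## Interface

Orientations are given as [roll, pitch, yaw] about the fixed x, y, z axes, in that order (R = Rz(yaw) Ry(pitch) Rx(roll)).
In Python, from bench import robot gives the robot as it stands.
- The arm moves only by the tool carry_out, never from a script. Its argument "targets" is a list of rows, each a list of 5 numbers: the closure, from 0 (fully open) to 1 (shut), then the shift along the tool's x, y, z in cm, then the turn about the tool's x in degrees. In form: [[fingers, tx, ty, tz, turn], ...]. A call has 1 to 20 rows; each row shifts and turns the commanded pose from where the row before left it, along the tool's axes as they then stand; what a row does not reach is not made up. A row lasts 1/10 s, in which the tool goes at most 50 mm and 8.59 degrees, less where a joint would pass 70% of its speed; a pose out of reach is approached as far as the arm can. A call is refused whole if a number of a shift passes 5 or a number of a turn 8.59, either way. A call with a gripper value outside its range is refused whole. The fingers move at their own pace and stop on an object; the grip force is fixed at half the most. Time passes only in rows, so rows that do not move let the fingers close. It gives the time, the measured TCP pose, the force and the opening at its end, in the units of the state.
- robot.get_obs(): the state, without advancing time (a new reading comes with each control period).
- robot.snapshot(name): name is "scene" or "top" or "wrist"; returns a dict with "image" (420x560x3 uint8, red, green, blue), "camera_matrix" (3x3 intrinsics, pixels), "distortion" ([k1, k2, p1, p2, k3] as OpenCV has them; the pictures are not rectified), "pose" (4x4, takes a point from camera to world coordinates). Camera axes: x right, y up, looking along -z (the intrinsics and any distortion apply to the point x, -y, -z); pixel columns grow to the right and rows downward; lengths in m; the calibration is good to about 2 mm. A picture is of the moment at which its call begins. There is no depth.
- robot.close_job(): hands the job in, once; it reports no verdict.
The state is a dict: "time": time; "joint_positions": joint angles; "qvel": joint speeds; "joint_torque": joint torques, N m; "tool_pos": TCP position; "ee_rot": TCP orientation; "wrist_force": force on the tool from outside, world axes, zero at the start; "wrist_torque": the same for the moment, N m; "width": finger opening in m.
Only numpy, scipy, OpenCV 4.12 (cv2) and the standard library are available. Lean on these libraries where they do the work, as an engineer would, in place of code of your own. Each camera call takes 0.05 s, during which the arm holds its last target. There are 200 camera calls.

## Task

The condensing unit has tripped out on high pressure. Bring it back into service at the panel: press the reset button of the pressure control fully in first, then press in the START button of the fan starter (the smaller starter box) until it latches, and last the START button of the compressor starter (the larger box), and leave both starters on. Only press the buttons: pick nothing up and leave the loose tools and parts where they lie.

Things in the scene. Friction and masses are not known exactly. Their poses are not given: they have to be found in the camera images.
- panel: Fixed flat metal plate lying on the bench, 310 mm (x) by 410 mm (y), top 12 mm above the bench; 30 mm high wiring duct along its far (+x) edge. Origin on the bench under its centre; +x points away from the robot within 0.35 rad, z up. The three devices stand square on it at y = -122, 0 and +122 mm; which is where changes. All faces look up; everything is plain grey, white and black.
- pressure_control: High-pressure control: grey metal box 100 mm (x) by 84 mm (y), 58 mm high, with a scale window on its face, two brass connectors on its near (-x) end and one small round reset button. Origin at the centre of its underside, on the plate; axes as the panel's.
- reset_face (a point): Centre of the top face of the reset button of the pressure control: round, 19 mm across, standing 11 mm above the cover; on the cover's centre line, 26 mm from the box's centre towards +x. It moves with the button.
- reset (a joint): Reset button, m: 0 is out, 0.006 fully in, it moves straight down. A spring button: about 1.5 N starts it, 4.5 N at the bottom; it comes out again when released. A press counts from 0.0045 on.
- fan_starter: Fan motor starter, the SMALLER white and grey box: 130 mm (x) by 76 mm (y), 78 mm high. Origin at the centre of its underside, on the plate; axes as the panel's. On its face two buttons on the centre line: START, a flat square button, at x = +30 mm (farther from the robot), and STOP, a mushroom head, at x = -28 mm.
- fan_start_face (a point): Centre of the top face of the fan starter's START button: flat, square, 25 mm wide, 10 mm above the cover when out and 3 mm when in. It moves with the button.
- fan_start (a joint): START button of the fan starter, m: 0 is out (off), 0.007 fully in (on), it moves straight down. Latching: about 4 N at first, past half-way it snaps in by itself and stays in.
- fan_stop_face (a point): Top of the STOP mushroom head of the fan starter, 36 mm across, 15 mm above the cover when off and 22 mm when on. It is linked to START: it comes out as START goes in, and pressing it throws START out again. Not to be pressed.
- comp_starter: Compressor motor starter, the LARGER white and grey box: 160 mm (x) by 98 mm (y), 94 mm high. Origin at the centre of its underside, on the plate; axes as the panel's. Same two buttons: START at x = +38 mm (farther from the robot), STOP at x = -34 mm.
- comp_start_face (a point): Centre of the top face of the compressor starter's START button: flat, square, 25 mm wide, 10 mm above the cover when out and 3 mm when in. It moves with the button.
- comp_start (a joint): START button of the compressor starter, m: 0 is out (off), 0.007 fully in (on), it moves straight down. Same latch and forces as the fan's.
- comp_stop_face (a point): Top of the STOP mushroom head of the compressor starter, 36 mm across, linked to START as on the fan starter. Not to be pressed.
- screwdriver: Loose screwdriver, 170 mm long, lying on the near strip of the panel plate. Leave it.
- union: Loose brass flare union, 42 mm tall, 22 mm across, standing on the near strip of the panel plate. Leave it.
- elbow: Loose copper pipe bend, 25 mm thick, legs about 70 mm, lying on the bench on the right (-y) of the panel. Leave it.
- jar: Loose flux jar, 52 mm across, 62 mm tall, standing on the bench on the left (+y) of the panel. Leave it.

How it is judged:
By the outcome, as a careful person would: the job done as asked, in the order asked, and still so for the second after the job is handed in, with the robot touching nothing.
It also fails if it takes over 42 s, if anything falls off the work surface, if the arm or the gripper's body presses on something with over 40 N, if the wrist force passes 120 N, or if a joint passes its speed limit or range.

## Working session

There is one attempt and no reset: what is moved stays moved. The work goes in short steps, Python scripts to look and compute and a tool call to move; the robot and the scene stay as the last step left them, time stands still between calls to the robot, and variables do not carry over. Pictures are saved under pics/ and viewed, about 8 in all and at most 12, crops included, and the job is handed in when it is done.

Besides the shell and the picture viewer there is one more tool, called as a command line: name --pt "numbers of a row" for each row, then --argument value for the rest. carry_out: Moves the arm, as the interface text tells. Its arguments: {"type":"object","properties":{"targets":{"type":"array","items":{"type":"array","items":{"type":"number"}}}},"required":["targets"]}

```bash
mkdir -p pics; ls; python3 - <<'E'
from bench import robot
import cv2,numpy as np,pickle
o=robot.get_obs(); print({k:np.round(v,3) for k,v in o.items()})
for n in ("top","scene"):
    s=robot.snapshot(n); pickle.dump(s,open(f"{n}.pkl","wb"))
    cv2.imwrite(f"pics/{n}0.png",s["image"][:,:,::-1]); print(n,s["camera_matrix"],s["distortion"],np.round(s["pose"],4))
E
```

```text
pics
{'time': np.float64(0.0), 'joint_positions': array([ 1.069,  0.088,  1.372, -0.   ,  1.684, -0.103]), 'qvel': array([-0.003, -0.001,  0.   , -0.   , -0.001, -0.003]), 'joint_torque': array([-1.0000e-03, -3.4017e+01, -3.0243e+01,  7.2000e-02,  3.3000e-02,
       -0.0000e+00]), 'tool_pos': array([0.213, 0.506, 0.204]), 'ee_rot': array([-1.664,  1.569, -2.063]), 'wrist_force': array([-0.153,  0.555, -0.562]), 'wrist_torque': array([ 0.023, -0.044, -0.027]), 'width': np.float64(0.094)}
top [[535.13027547   0.         275.60001311]
 [  0.         535.13027547 214.58499199]
 [  0.           0.           1.        ]] [-0.02792628  0.          0.          0.          0.        ] [[ 0.0208  0.9923 -0.1224  0.3244]
 [-0.9996  0.0226  0.0137  0.0493]
 [ 0.0164  0.1221  0.9924  1.5807]
 [ 0.      0.      0.      1.    ]]
scene [[456.42717813   0.         277.39848225]
 [  0.         456.42717813 203.50778706]
 [  0.           0.           1.        ]] [-0.03190266  0.          0.          0.          0.        ] [[-0.6676 -0.6066  0.4317  0.9555]
 [ 0.7445 -0.5462  0.3839  0.413 ]
 [ 0.0029  0.5777  0.8163  0.9389]
 [ 0.      0.      0.      1.    ]]
```

View pics/top0.png

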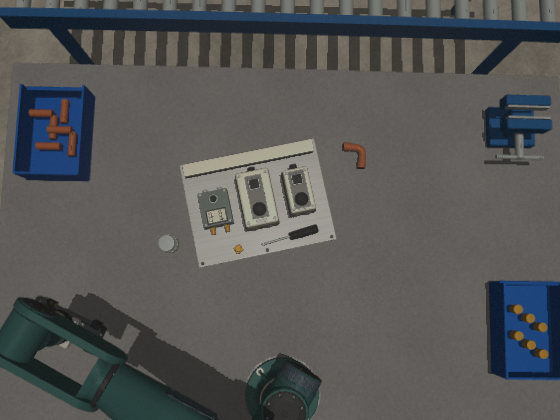

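View pics/scene0.png

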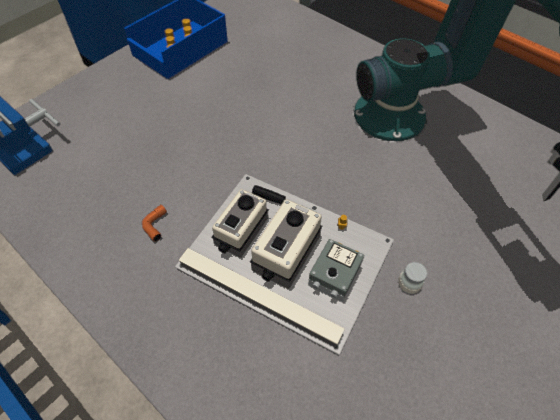

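Top view: pressure control at left (~214,208), with its reset at (213,199). The compressor is in the middle, START ~(254,184). The fan is at right, START ~(296,183). I'll zoom in for exact pixels.

```bash
cat > h.py <<'E'
import numpy as np,cv2,pickle
def ray(s,uv):
    p=cv2.undistortPoints(np.array([[uv]],float),s["camera_matrix"],s["distortion"])[0,0]
    T=s["pose"]; return T[:3,3],T[:3,:3]@np.array([p[0],-p[1],-1])
def at(s,uv,z):
    o,d=ray(s,uv); return o+d*(z-o[2])/d[2]
def tri(s1,u1,s2,u2):
    o1,d1=ray(s1,u1);o2,d2=ray(s2,u2)
    t=np.linalg.lstsq(np.c_[d1,-d2],o2-o1,rcond=None)[0]
    a=o1+d1*t[0];b=o2+d2*t[1]; return (a+b)/2,np.linalg.norm(a-b)
def proj(s,P):
    T=np.linalg.inv(s["pose"]);c=T[:3,:3]@P+T[:3,3]
    return cv2.projectPoints(np.array([[c[0],-c[1],-c[2]]]),np.zeros(3),np.zeros(3),s["camera_matrix"],s["distortion"])[0][0,0]
def load(n): return pickle.load(open(n+".pkl","rb"))
E
python3 - <<'E'
from h import *
for n,(x,y,w,h) in dict(top=(175,130,170,145),scene=(170,165,230,190)).items():
    s=load(n);im=s["image"][y:y+h,x:x+w,::-1]
    k=800//w if n=="top" else 3
    im=cv2.resize(im,None,fx=k,fy=k,interpolation=cv2.INTER_CUBIC)
    for i in range(0,w,20): cv2.putText(im,str(x+i),(i*k,10),0,.35,(0,0,255)); cv2.line(im,(i*k,12),(i*k,18),(0,0,255))
    for i in range(0,h,20): cv2.putText(im,str(y+i),(0,i*k+4),0,.35,(0,0,255))
    print(k,im.shape); cv2.imwrite(f"pics/{n}_crop.png",im)
E
```

```text
4 (580, 680, 3)
3 (570, 690, 3)
```

View pics/top_crop.png

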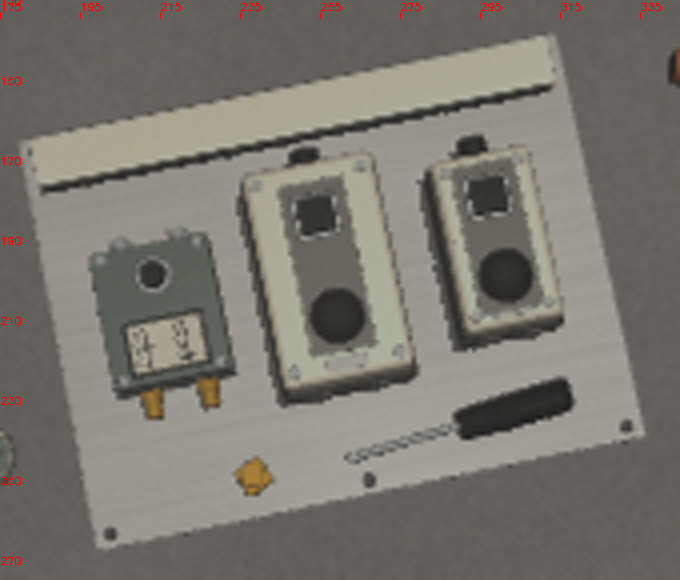

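View pics/scene_crop.png

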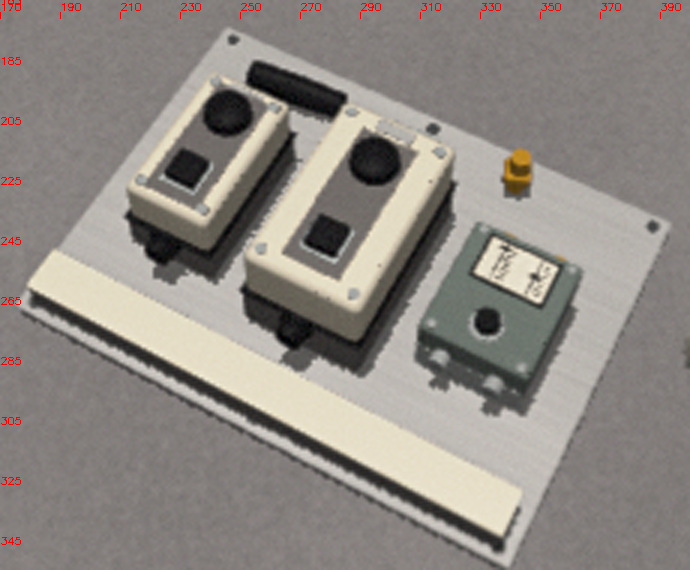

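Buttons in the top crop: reset (152,274), comp START (317,214), fan START (489,194). In the scene crop they are at (488,320), (326,235) and (187,167). The boxes match the given sizes, with the compressor in the middle.

```bash
python3 - <<'E'
from h import *
t,s=load("top"),load("scene")
T=lambda x,y:((x+.5)/4-.5+175,(y+.5)/4-.5+130)
S=lambda x,y:((x+.5)/3-.5+170,(y+.5)/3-.5+165)
for n,a,b,z in(("reset",(152,274),(488,320),.081),("fan",(489,194),(187,167),.1),("comp",(317,214),(326,235),.116)):
    p,e=tri(t,T(*a),s,S(*b)); print(n,"tri",p.round(4),round(e,4),"top",at(t,T(*a),z).round(4),"scene",at(s,S(*b),z).round(4))
c=[at(t,T(*a),.012) for a in((98,549),(644,435),(557,36),(22,142))]
c2=[at(s,S(*b),.012) for b in((670,228),(228,29))]
print(np.round(c,4),np.round(c2,4))
for c in (c,):
  for i in range(4): print(np.linalg.norm(c[i]-c[(i+1)%4]))
  d=c[0]-c[1]; print("yaw",np.arctan2(-d[0],d[1]),np.mean(c,0))
ctr=np.mean(c,0);d=c[0]-c[1];yaw=np.arctan2(-d[0],d[1]);R=np.array([[np.cos(yaw),-np.sin(yaw)],[np.sin(yaw),np.cos(yaw)]])
for n,l in(("reset",(.026,.122)),("fan",(.03,-.122)),("comp",(.038,0))): print(n,(ctr[:2]+R@l).round(4))
E
```

```text
reset tri [0.5525 0.2088 0.0767] 0.0014 top [0.5522 0.2077 0.081 ] scene [0.5542 0.2104 0.081 ]
fan tri [ 0.6116 -0.0281  0.0968] 0.0025 top [ 0.6117 -0.0289  0.1   ] scene [ 0.6122 -0.0254  0.1   ]
comp tri [0.5921 0.092  0.1109] 0.0016 top [0.5917 0.0912 0.116 ] scene [0.594  0.0947 0.116 ]
[[ 0.3593  0.2473  0.012 ]
 [ 0.4513 -0.1506  0.012 ]
 [ 0.751  -0.0829  0.012 ]
 [ 0.66    0.3154  0.012 ]] [[ 0.3627  0.2515  0.012 ]
 [ 0.4513 -0.1466  0.012 ]]
0.4083715479999433
0.3072014282830284
0.40856089706562726
0.30832085716648244
yaw 0.2274098751863504 [0.55538339 0.08228544 0.012     ]
reset [0.5532 0.207 ]
fan [ 0.6121 -0.0298]
comp [0.5924 0.0909]
```

```bash
cat >> h.py <<'E'
from scipy.spatial.transform import Rotation as Ro
PT=dict(reset=(.553,.208,.081),fan=(.612,-.0285,.100),comp=(.593,.092,.116))
def shift(o,target):
    R=Ro.from_euler("xyz",o["ee_rot"]).as_matrix()
    return (R.T@(np.array(target)-o["tool_pos"])*100).round(2)
E
python3 - <<'E'
from h import *
from bench import robot
o=robot.get_obs();R=Ro.from_euler("xyz",o["ee_rot"]).as_matrix();print(R.round(3))
yd=np.degrees(np.arctan2(R[1,1],R[0,1]));print("tool y heading",yd,"panel x",13.03)
for n,p in PT.items(): print(n,shift(o,(p[0],p[1],.204)))
E
```

```text
[[-0.001  0.388  0.922]
 [-0.002  0.922 -0.388]
 [-1.    -0.002 -0.   ]]
tool y heading 67.15265070524919 panel x 13.03
reset [  0.06 -14.31  42.89]
fan [  0.1  -33.81  57.51]
comp [  0.08 -23.45  51.08]
```

carry_out --pt "1 0 0 0 -7.2" --pt "1 0 0 0 -7.2" --pt "1 0 0 0 -7.2" --pt "1 0 0 0 -7.2" --pt "1 0 0 0 -7.2" --pt "1 0 0 0 0" --pt "1 0 0 0 0"

```text
time: 0.8
tool_pos: [0.2135, 0.5067, 0.205]
ee_rot: [-2.322, 1.57, -2.095]
wrist_force: [0.2, 0.7, -0.1]
width: 0.0416
```

```bash
cat > st.py <<'E'
from h import *
from bench import robot
o=robot.get_obs();print(o["time"],o["tool_pos"].round(4),o["wrist_force"].round(2),o["width"])
R=Ro.from_euler("xyz",o["ee_rot"]).as_matrix();print("heading y",np.degrees(np.arctan2(R[1,1],R[0,1])),R[:,0].round(3))
for n,p in PT.items(): print(n,"over",shift(o,(p[0],p[1],o["tool_pos"][2])),"gap",round((o["tool_pos"][2]-p[2])*100,2))
E
python3 st.py
```

```text
0.8 [0.2135 0.5067 0.205 ] [ 0.24  0.7  -0.14] 0.04158140578626434
heading y 103.00247283576581 [-0.    -0.001 -1.   ]
reset over [ 1.000e-02 -3.674e+01  2.636e+01] gap 12.4
fan over [ 2.000e-02 -6.111e+01  2.679e+01] gap 10.5
comp over [ 1.000e-02 -4.894e+01  2.765e+01] gap 8.9
```

carry_out --pt "1 0 -2.45 1.76 0" --pt "1 0 -2.45 1.76 0" --pt "1 0 -2.45 1.76 0" --pt "1 0 -2.45 1.76 0" --pt "1 0 -2.45 1.76 0" --pt "1 0 -2.45 1.76 0" --pt "1 0 -2.45 1.76 0" --pt "1 0 -2.45 1.76 0" --pt "1 0 -2.45 1.76 0" --pt "1 0 -2.45 1.76 0" --pt "1 0 -2.45 1.76 0" --pt "1 0 -2.45 1.76 0" --pt "1 0 -2.45 1.76 0" --pt "1 0 -2.45 1.76 0" --pt "1 0 -2.45 1.76 0" --pt "1 0 0 0 0" --pt "1 0 0 0 0" --pt "1 0 0 0 0"

```text
time: 2.6
tool_pos: [0.5536, 0.2098, 0.2054]
ee_rot: [2.19, 1.57, 2.419]
wrist_force: [-0.5, 0.4, 0.9]
width: 0.0004
```

```bash
python3 st.py; python3 - <<'E'
from h import *
from bench import robot
s=robot.snapshot("wrist");pickle.dump(s,open("w1.pkl","wb"))
cv2.imwrite("pics/w1.png",s["image"][:,:,::-1])
for n,p in PT.items(): print(n,proj(s,np.array(p)).round(1))
print("tcp",proj(s,robot.get_obs()["tool_pos"]))
E
```

```text
2.6 [0.5536 0.2098 0.2054] [-0.55  0.44  0.89] 0.0003868625876972633
heading y 103.15544432063083 [-0.001  0.    -1.   ]
reset over [-0.   -0.16 -0.1 ] gap 12.44
fan over [-2.000e-02 -2.453e+01  2.700e-01] gap 10.54
comp over [-1.000e-02 -1.236e+01  1.160e+00] gap 8.94
reset [282.6 199.7]
fan [  2.6 208.9]
comp [128.9 224.7]
tcp [284.53692556 251.20428893]
```

View pics/w1.png

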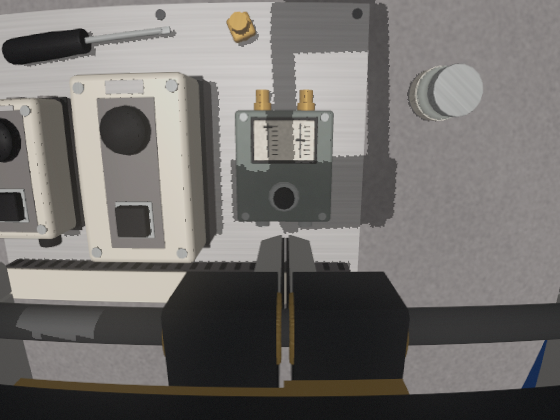

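Wrist view: reset face at (284,198), comp START top at (132,221), fan START at about (8,207). Each is within about 5 px of where I predicted it.

```bash
python3 - <<'E'
from h import *
s=load("w1")
g=cv2.cvtColor(s["image"],cv2.COLOR_RGB2GRAY)
for n,u in(("reset",(284,198)),("comp",(132,221)),("fan",(8,207))):
    x0,y0=max(u[0]-16,0),u[1]-18; w=g[y0:u[1]+18,x0:u[0]+18]
    k,l,st,c=cv2.connectedComponentsWithStats((w<42).astype(np.uint8))
    i=1+st[1:,4].argmax(); cc=c[i]+(x0,y0); print(n,"blob",cc.round(1),st[i], "pt",at(s,cc,PT[n][2]).round(4),"manual",at(s,u,PT[n][2]).round(4),"prior",PT[n])
E
```

```text
reset blob [283.5 197.7] [  6   7  20  22 334] pt [0.551  0.2084 0.081 ] manual [0.5512 0.2089 0.081 ] prior (0.553, 0.208, 0.081)Traceback (most recent call last):
  File "<stdin>", line 7, in <module>
ValueError: attempt to get argmax of an empty sequence
```

carry_out --pt "1 2.3 -0.14 -0.2 0" --pt "1 2.3 0 0 0" --pt "1 2.3 0 0 0" --pt "1 2.3 0 0 0" --pt "1 2.3 0 0 0" --pt "1 0 0 0 0" --pt "1 0 0 0 0" --pt "1 0 0 0 0"

```text
time: 3.45
tool_pos: [0.5534, 0.208, 0.0925]
ee_rot: [0.07, 1.568, 0.3]
wrist_force: [-0.4, 0.1, 0.2]
width: 0.0002
```

```bash
python3 st.py
```

```text
3.45 [0.5534 0.208  0.0925] [-0.4  0.1  0.2] 0.00023459457595003202
heading y 103.18860167111792 [ 0.003  0.001 -1.   ]
reset over [-0.    0.01 -0.04] gap 1.15
fan over [ -0.   -24.36   0.31] gap -0.75
comp over [  0.   -12.2    1.21] gap -2.35
```

carry_out --pt "1 0.5 0 -0.1 0" --pt "1 0.4 0 0 0" --pt "1 0.2 0 0 0" --pt "1 0.2 0 0 0" --pt "1 0.2 0 0 0" --pt "1 0.1 0 0 0" --pt "1 0 0 0 0" --pt "1 0 0 0 0"

```text
time: 4.25
tool_pos: [0.552, 0.2071, 0.0753]
ee_rot: [0.125, 1.57, 0.355]
wrist_force: [-2.6, 0.6, 4.5]
width: 0.0004
```

carry_out --pt "1 0.1 0 0 0" --pt "1 0.1 0 0 0" --pt "1 0 0 0 0" --pt "1 0 0 0 0"

```text
time: 4.65
tool_pos: [0.552, 0.2071, 0.0751]
ee_rot: [0.042, 1.569, 0.271]
wrist_force: [-3.7, -1.1, 11.7]
width: 0.0007
```

Force rose to 11.7 N with no further travel, so the reset is fully in. Next I'll lift and cross high to the fan starter.

carry_out --pt "1 -1 0 0 0" --pt "1 -3 0 0 0" --pt "1 -3 0 0 0" --pt "1 -3 0 0 0" --pt "1 -3 0 0 0" --pt "1 0 -2.45 0.04 0" --pt "1 0 -2.45 0.04 0" --pt "1 0 -2.45 0.04 0" --pt "1 0 -2.45 0.04 0" --pt "1 0 -2.45 0.04 0" --pt "1 0 -2.45 0.04 0" --pt "1 0 -2.45 0.04 0" --pt "1 0 -2.45 0.04 0" --pt "1 0 -2.45 0.04 0" --pt "1 0 -2.45 0.04 0" --pt "1 0 0 0 0" --pt "1 0 0 0 0" --pt "1 0 0 0 0"

```text
time: 6.45
tool_pos: [0.611, -0.0298, 0.2021]
ee_rot: [2.183, 1.57, 2.413]
wrist_force: [-0.0, -0.2, -0.5]
width: 0.0009
```

```bash
python3 st.py; python3 - <<'E'
from h import *
from bench import robot
s=robot.snapshot("wrist");pickle.dump(s,open("w2.pkl","wb"))
cv2.imwrite("pics/w2.png",s["image"][:,:,::-1])
for n,p in PT.items(): print(n,proj(s,np.array(p)).round(1))
E
```

```text
6.45 [ 0.611  -0.0298  0.2021] [-0.05 -0.23 -0.46] 0.0008996722239448128
heading y 103.19430852754931 [-0.001  0.001 -1.   ]
reset over [ 2.000e-02  2.448e+01 -2.200e-01] gap 12.11
fan over [0.   0.1  0.12] gap 10.21
comp over [1.000e-02 1.227e+01 1.030e+00] gap 8.61
reset [554.1 199.6]
fan [285.6 208.3]
comp [440.6 224.2]
```

View pics/w2.png

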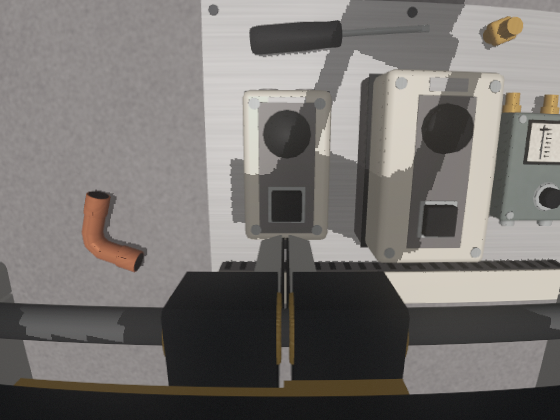

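Fan START at (286,206) and comp START at (440,221) are both within 1–2 mm of the estimates. Going down on the fan START.

carry_out --pt "1 2.3 0.05 0.05 0" --pt "1 2.3 0 0 0" --pt "1 2.3 0 0 0" --pt "1 2 0 0 0" --pt "1 0.3 0 0 0" --pt "1 0.3 0 0 0" --pt "1 0.3 0 0 0" --pt "1 0.2 0 0 0" --pt "1 0.2 0 0 0" --pt "1 0.1 0 0 0" --pt "1 0.1 0 0 0" --pt "1 0 0 0 0" --pt "1 0 0 0 0"

```text
time: 7.8
tool_pos: [0.612, -0.0301, 0.0992]
ee_rot: [-0.266, 1.57, -0.036]
wrist_force: [-0.7, 0.3, 3.5]
width: 0.0006
```

Contact, at 3.5 N. Pressing on.

carry_out --pt "1 0.2 0 0 0" --pt "1 0.2 0 0 0" --pt "1 0.2 0 0 0" --pt "1 0.15 0 0 0" --pt "1 0 0 0 0" --pt "1 0 0 0 0"

```text
time: 8.4
tool_pos: [0.6117, -0.0301, 0.0932]
ee_rot: [-0.505, 1.57, -0.276]
wrist_force: [-4.1, 1.1, 10.9]
width: 0.001
```

Bottomed at z = 93 mm (the "in" height) with 10.9 N. Lift and move over the compressor START.

carry_out --pt "1 -1 0 0 0" --pt "1 -2.5 0 0 0" --pt "1 -2.5 0 0 0" --pt "1 -2.5 0 0 0" --pt "1 -2.5 0 0 0" --pt "1 0 2.44 0.18 0" --pt "1 0 2.44 0.18 0" --pt "1 0 2.44 0.18 0" --pt "1 0 2.44 0.18 0" --pt "1 0 2.44 0.18 0" --pt "1 0 0 0 0" --pt "1 0 0 0 0" --pt "1 0 0 0 0"

```text
time: 9.7
tool_pos: [0.5928, 0.0899, 0.2005]
ee_rot: [-2.548, 1.57, -2.32]
wrist_force: [-0.5, 0.1, -1.0]
width: 0.0004
```

```bash
python3 st.py; python3 - <<'E'
from h import *
from bench import robot
s=robot.snapshot("wrist");pickle.dump(s,open("w3.pkl","wb"))
cv2.imwrite("pics/w3.png",s["image"][:,:,::-1])
for n,p in PT.items(): print(n,proj(s,np.array(p)).round(1))
print("fan in",proj(s,np.array(PT["fan"])-(0,0,.007)))
d=np.array([np.cos(.2274),np.sin(.2274),0])
for h in(.015,.022): print("fan stop",h,proj(s,np.array([*PT["fan"][:2],.09+h])-.058*d))
E
```

```text
9.7 [0.5928 0.0899 0.2005] [-0.47  0.11 -0.97] 0.0003963085960996175
heading y 103.10155198103698 [-0.001 -0.001 -1.   ]
reset over [-0.   12.41 -1.2 ] gap 11.95
fan over [ 1.000e-02 -1.196e+01 -8.100e-01] gap 10.05
comp over [-0.    0.2   0.07] gap 8.45
reset [428.7 188.6]
fan [137.  197.5]
comp [287.1 213. ]
fan in [140.39965576 195.77234991]
fan stop 0.015 [128.01309009 124.62020903]
fan stop 0.022 [124.04254763 124.70890736]
```

View pics/w3.png

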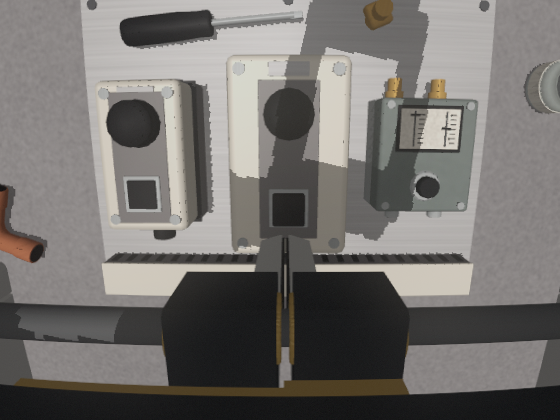

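Fan START sits flush in its frame at (142,194) and its STOP stands out at (134,123), so it has latched. Comp START is at (289,209), under the tool. Pressing it.

carry_out --pt "1 2.3 0.15 -0.05 0" --pt "1 2.3 0 0 0" --pt "1 2.3 0 0 0" --pt "1 0.4 0 0 0" --pt "1 0.3 0 0 0" --pt "1 0.3 0 0 0" --pt "1 0.3 0 0 0" --pt "1 0.2 0 0 0" --pt "1 0.2 0 0 0" --pt "1 0.2 0 0 0" --pt "1 0 0 0 0" --pt "1 0 0 0 0"

```text
time: 10.95
tool_pos: [0.5923, 0.0922, 0.1133]
ee_rot: [-0.138, 1.57, 0.092]
wrist_force: [0.6, -0.6, 1.4]
width: 0.0002
```

carry_out --pt "1 0.15 0 0 0" --pt "1 0.15 0 0 0" --pt "1 0.1 0 0 0" --pt "1 0.1 0 0 0" --pt "1 0 0 0 0" --pt "1 0 0 0 0"

```text
time: 11.55
tool_pos: [0.5916, 0.0922, 0.1092]
ee_rot: [1.118, 1.571, 1.347]
wrist_force: [-1.6, -0.5, 6.0]
width: 0.0008
```

carry_out --pt "1 0.1 0 0 0" --pt "1 0.1 0 0 0" --pt "1 0 0 0 0" --pt "1 0 0 0 0"

```text
time: 11.95
tool_pos: [0.5917, 0.0922, 0.1092]
ee_rot: [-0.128, 1.57, 0.101]
wrist_force: [-5.9, -0.6, 12.1]
width: 0.0003
```

Bottomed at 109 mm with 12 N. Lift clear and check.

carry_out --pt "1 -1 0 0 0" --pt "1 -2.5 0 0 0" --pt "1 -2.5 0 0 0" --pt "1 -2.5 0 0 0" --pt "1 -2.5 0 0 0" --pt "1 0 0 0 0" --pt "1 0 0 0 0" --pt "1 0 0 0 0"

```text
time: 12.75
tool_pos: [0.591, 0.0921, 0.2136]
ee_rot: [2.941, 1.567, -3.113]
wrist_force: [0.4, 0.1, 0.4]
width: 0.0008
```

```bash
python3 st.py; python3 - <<'E'
from h import *
from bench import robot
s=robot.snapshot("wrist")
cv2.imwrite("pics/w4.png",s["image"][:,:,::-1])
for n,z in(("fan",.1),("fan",.093),("comp",.116),("comp",.109)): print(n,z,proj(s,np.array([*PT[n][:2],z])).round(1))
E
```

```text
12.75 [0.591  0.0921 0.2136] [0.42 0.12 0.41] 0.0007848774102925173
heading y 103.14947707153947 [-0.004 -0.    -1.   ]
reset over [ 1.000e-02  1.215e+01 -1.060e+00] gap 13.26
fan over [-1.000e-02 -1.222e+01 -7.000e-01] gap 11.36
comp over [-0.   -0.06  0.19] gap 9.76
fan 0.1 [140.2 196.1]
fan 0.093 [143.4 194.5]
comp 0.116 [283.7 210.8]
comp 0.109 [283.7 208.8]
```

View pics/w4.png

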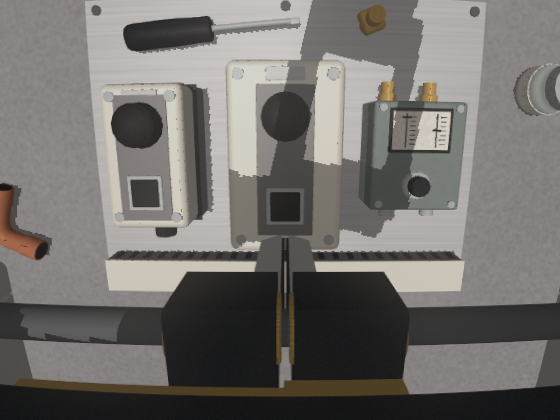

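```bash
python3 - <<'E'
from h import *
from bench import robot
a=load("scene")["image"];b=robot.snapshot("scene")["image"]
c=np.hstack([i[165:300,200:365,::-1] for i in(a,b)])
cv2.imwrite("pics/cmp.png",cv2.resize(c,None,fx=2.4,fy=2.4,interpolation=cv2.INTER_CUBIC))
E
```

```text
(no output)
```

View pics/cmp.png

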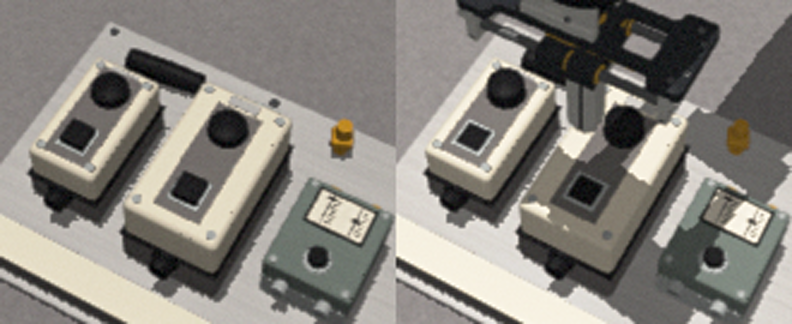

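In the before/after crop, both START buttons now sit inside their full white frames: fan (475,137), comp (587,190). Both STOP heads stand higher. Nothing loose has moved. Handing in.

```bash
python3 -c "
from bench import robot
print(robot.close_job())"
```

```text
the job is handed in; nothing more can be done
None
```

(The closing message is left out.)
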